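# Set the stop screw of a board jig on its setting block

### The job

Put the driver into the stop screw and turn the screw until the red setting block just drags under the stop's foot: drawn along its channel by the fin it should move under a light, steady pull of about 4 N, neither loose nor tight. Prove it with such a pull, then leave the block lightly nipped under the foot and the driver standing in the screw. Never crush the block under the foot, turn the screw only with the driver, keep the gripper off the stop itself, and do not disturb the other things on the bench.

Things in the scene. Friction and masses are not known exactly. Their poses are not given: they have to be found in the camera images.
- bed: Steel bed plate of the jig, 290 x 100 x 12 mm, fixed; origin at the centre of its underside, z up. A channel 36 mm wide between two 8 mm high rails runs along its x axis; its -x end faces the robot.
- stop_frame: Green bridge over the channel, fixed on the bed 45 mm beyond its centre (+x), with the stop screw on top and the foot beneath; 36 mm along x, 92 mm along y, 74 mm tall. Origin on the channel floor under the screw's axis. The foot is a brass plunger on a spring of about 4 N per mm.
- stop_screw (a joint): Angle of the stop screw, rad; it grows clockwise seen from above, which lowers the foot by 3.18 mm per rad (steep thread; the head itself stays at its height). Starts near 0 (within 0.2); range -0.6 to 2.6. At 0 the foot is clear of the setting block by 1 to 5 mm, differently each time, and that cannot be measured beforehand. The screw stays where it is left; friction 0.06 N m.
- screw_socket (a point): Centre of the mouth of the square socket in the screw's head, 106 mm above the table. Brass head 34 x 34 x 20 mm that turns with the screw; the socket is 13.4 mm square with a 2 mm chamfer, 16 mm deep, sides along this frame's x and y axes; z up.
- block_fin (a point): Grip point in the upright fin of the red setting block, 50 mm above the block's underside (62 mm above the table); axes along the block's length (x, also the channel's), width (y), z up. The fin is 26 mm long (x), 14 mm thick (y), reaches 68 mm above the underside, and stands at the block's end nearer the robot, about 115 mm from the screw's axis.
- setting_block: The red block: a loose metal bar 170 x 30 x 18 mm, 0.3 kg, in the channel; origin mid underside, fin 70 mm towards -x. The foot starts about 40 mm from its far end: drawn further it slips out. Friction about 0.3 (within 15 %) on bed and foot: sliding takes about 0.6 N per N of foot load, plus about 0.9 N for its weight. Foot load: 2 to 8 N is a light nip, over 22 N crushes.
- driver_grip (a point): Centre of the driver's handle (mint green, 26 x 26 mm square, 70 mm long). The driver starts upright in a hole of a wooden stand, its handle resting on the stand's top. Sides along this frame's x and y; z up the handle. Weighs 0.12 kg; it stands by itself in the screw's socket.
- driver_tip (a point): Tip of the driver's square steel shank, 12 x 12 mm, 42 mm long below the handle (the last 6 mm a round pilot cone, 7 to 12 mm across); 77 mm below driver_grip. Axes as driver_grip.
- stand: Wooden block 80 x 80 x 50 mm that holds the driver, fixed; origin at the centre of its underside.
- parts_tray: Brown parts tray with four compartments, 150 x 120 x 45 mm, fixed; origin at the centre of its underside; bystander.
- meter: Yellow multimeter lying flat, 150 x 80 x 35 mm; origin at the centre of its underside; bystander.
- pliers: Blue-handled pliers lying flat, about 145 mm long; origin at the pivot; bystander.
- spare_block: Bare metal gauge block 90 x 30 x 26 mm; origin at the centre of its underside; bystander, not the setting block.
- wire_spool: Turquoise spool, 64 mm across, 40 mm tall; origin at the centre of its underside; bystander.
- connector_a: Metal barrel connector, 28 mm across, 36 mm tall, in the tray; origin at the centre of its underside; bystander.
- connector_b: As connector_a, in the opposite compartment; bystander.

How it is judged:
By the outcome, as a careful person would: the job done as asked, in the order asked, and still so for the second after the job is handed in, with the robot touching nothing.
It also fails if it takes over 72 s, if anything falls off the work surface, if the arm or the gripper's body presses on something with over 40 N, if the wrist force passes 120 N, or if a joint passes its speed limit or range.

### The arm

A 7-joint arm with a two-finger parallel gripper is mounted at the origin on the work surface. World frame = base frame: x ahead of the robot, y to its left, z up, the work surface at z = 0. Lengths are in m, angles in rad, forces in N, time in s.
With the tool pointing down it reaches from about 0.4 to 0.875 m from the base axis. Payload 19.3 kg.
Tool frame: the origin (TCP) lies midway between the tips of the shut fingers; the grasp point (between the pads) lies 19 mm behind it; z points along the fingers, y is the line along which they close (so a half turn about z gives the same grasp; the last joint's range is limited). The gripper opens to 85 mm and grips with 20 to 120 N. Pads are 22 mm wide; open, the fingers measure 114 mm over their backs; the gripper's body (76 mm by 85 mm) begins 54 mm behind the grasp point. The pads swing forward as they close: fully open they stand 13 mm farther back than shut.
Start: joints at [-1.263, 0.521, -0.036, 1.599, 0.021, 1.021, -0.113], TCP at [0.231, 0.581, 0.231] pointing down, gripper open.
Joint ranges: [-2.91, 2.91], [-0.3, 2.13], [-1.5, 1.42], [0.17, 2.43], [-1.26, 4.41], [0.16, 1.93], [-2.52, 2.52]. Speed limits (rad/s): [1.89, 1.89, 2.39, 2.39, 3.01, 3.01, 3.01].

### API

Orientations are given as [roll, pitch, yaw] about the fixed x, y, z axes, in that order (R = Rz(yaw) Ry(pitch) Rx(roll)).
In Python, from workcell import * gives the robot as it stands.
- The arm moves only by the shell command python3 -m creep 'ROWS' [FORCE]. ROWS is JSON, a list that holds one entry, the list of rows, each a list of 7 numbers: the closure, from -1 (fully open) to 1 (shut), then the shift along the tool's x, y, z in m, then the turn, a rotation vector about the tool's x, y, z in degrees. A call has 1 to 10 rows; each row shifts and turns the commanded pose from where the row before left it, along the tool's axes as they then stand; what a row does not reach is not made up. A row lasts 1/10 s, in which the tool goes at most 50 mm and 8.59 degrees, less where a joint would pass 70% of its speed; a pose out of reach is approached as far as the arm can. A call is refused whole if a number of a shift passes 0.05 or a number of a turn 8.59, either way. A call with a gripper value outside its range is refused whole. The fingers move at their own pace and stop on an object; FORCE is the grip in N (left out, the last holds). Time passes only in rows, so rows that do not move let the fingers close. It gives the time, the measured TCP pose, the force, the opening and the grip force at its end, in the units of the state.
- observe(): the state, without advancing time (a new reading comes with each control period).
- grab_frame(name): name is "side" or "top"; returns a dict with "image" (420x560x3 uint8, red, green, blue), "range_z" (420x560 float32, m along the optical axis (not along the pixel's ray), 0 where there is no reading), "fx", "fy", "cx", "cy" (pixels), "R" (3x3) and "t" (3): a world point X has camera coordinates R X + t. Camera axes: x right, y down, z forward; pixel columns grow to the right and rows downward; lengths in m; the calibration is good to about 2 mm. A picture is of the moment at which its call begins.
- job_done(): hands the job in; it is judged then, once.
Trained networks look in a picture, given as the dict that the camera call returned (one of the last four; its "shot" number tells which), for a name from the list of things; names that differ only in an ending like _2 or _b are one class to them, and where a whole thing is asked for, a point or a joint stands for the part that bears it (a point fixed in the world has none). Each returns a list of dicts, best first, with "confidence" (0 to 1); they miss things now and then, are a little off and sometimes report something else, mostly with a low value. They report only what shows in the picture. A call takes as long as a camera call.
- find_in(picture, thing): "extent" ([centre column, centre row, width, height] in pixels, round what is visible of it).
- outline_of(picture, thing): "region" (420x560 bool, what is visible of it) and "extent" ([centre column, centre row, width, height] in pixels, round what is visible of it).
- tip_of(picture, thing): "position" ([column, row] in pixels: a listed point, or the origin of a listed thing).
The state is a dict: "clock": time; "qpos": joint angles; "qd": joint speeds; "joint_efforts": joint torques, N m; "position": TCP position; "tool_rot": TCP orientation; "force": force on the tool from outside, world axes, zero at the start; "moment": the same for the moment, N m; "grip_width": finger opening in m; "finger_force": force on a finger pad.
Only numpy, scipy, OpenCV 4.12 (cv2) and the standard library are available. Lean on these libraries where they do the work, as an engineer would, in place of code of your own. Each camera call takes 0.05 s, during which the arm holds its last target. There are 200 camera calls.

## Working session

There is one attempt and no reset: what is moved stays moved. The work goes in short steps, Python scripts to look and compute and a shell command to move; the robot and the scene stay as the last step left them, time stands still between calls to the robot, and variables do not carry over. Pictures are saved under pics/ and viewed, at most 10 in all, crops included, and the job is handed in when it is done.

```bash
ls; mkdir -p pics
cat > h.py <<'E'
from workcell import *
import numpy as np, cv2
def px(f,p,dz=None):
    c,r=p; 
    if dz is None:
        w=f["range_z"][int(r)-2:int(r)+3,int(c)-2:int(c)+3]; w=w[w>0]; dz=np.median(w)
    x=np.array([(c-f["cx"])/f["fx"]*dz,(r-f["cy"])/f["fy"]*dz,dz])
    return f["R"].T@(x-f["t"])
def cloud(f):
    z=f["range_z"]; h,w=z.shape; C,R=np.meshgrid(np.arange(w),np.arange(h))
    P=np.stack([(C-f["cx"])/f["fx"]*z,(R-f["cy"])/f["fy"]*z,z],-1)
    return (P-f["t"])@f["R"]
def ray(f,p):
    d=f["R"].T@np.array([(p[0]-f["cx"])/f["fx"],(p[1]-f["cy"])/f["fy"],1]); return -f["R"].T@f["t"],d/np.linalg.norm(d)
def tri(f,p,g,q):
    a,d=ray(f,p); b,e=ray(g,q)
    s=np.linalg.lstsq(np.stack([d,-e],1),b-a,rcond=None)[0]
    u,v=a+s[0]*d,b+s[1]*e
    return (u+v)/2,np.linalg.norm(u-v)
def save(f,n): cv2.imwrite("pics/"+n,f["image"][:,:,::-1])
E
cat > look.py <<'E'
from h import *
o=observe(); print({k:np.round(v,3) for k,v in o.items()})
s,t=grab_frame("side"),grab_frame("top")
save(s,"s0.png");save(t,"t0.png")
np.savez("f0.npz",**{a+k:v for a,f in(("s",s),("t",t)) for k,v in f.items()})
for f in(s,t): print(f["fx"],f["cx"],f["cy"],np.round(-f["R"].T@f["t"],3),np.round(f["R"],3).tolist())
for n in["screw_socket","block_fin","driver_grip","driver_tip","stop_frame","setting_block","bed","stand"]:
    a,b=tip_of(s,n),tip_of(t,n)
    for l,f,v in(("s",s,a),("t",t,b)):
        for d in v[:2]: print(n,l,round(d["confidence"],2),np.round(d["position"],1))
    if a and b: print("  tri",np.round(tri(s,a[0]["position"],t,b[0]["position"])[0],4),np.round(tri(s,a[0]["position"],t,b[0]["position"])[1],4))
E
python3 look.py
```

```text
pics
{'clock': np.float64(0.0), 'qpos': array([-1.263,  0.522, -0.036,  1.6  ,  0.021,  1.021, -0.113]), 'qd': array([-0.   ,  0.   , -0.001, -0.001, -0.   ,  0.   ,  0.002]), 'joint_efforts': array([ 0.0000e+00, -9.2710e+01,  1.9800e+00, -3.6993e+01,  1.8000e-02,
        8.0000e-03, -0.0000e+00]), 'position': array([0.23 , 0.581, 0.231]), 'tool_rot': array([-3.14 ,  0.   ,  2.764]), 'force': array([ 0.166,  0.499, -0.192]), 'moment': array([ 0.019, -0.045, -0.029]), 'finger_force': np.float64(0.0), 'grip_width': np.float64(0.085)}
427.5735408138826 274.9978549200287 206.32895904733374 [ 0.149 -0.842  1.171] [[0.914, -0.406, 0.019], [-0.296, -0.696, -0.654], [0.279, 0.592, -0.756]]
392.1692597258629 280.8132892058235 214.55618708722866 [ 3.62e-01 -1.00e-03  1.15e+00] [[-0.023, -0.999, 0.023], [-0.986, 0.019, -0.164], [0.163, -0.026, -0.986]]
screw_socket s 0.44 [303.  194.3]
screw_socket t 0.69 [268.4 182.1]
screw_socket t 0.64 [391.6 169.4]
  tri [ 6.356e-01 -1.000e-04  1.112e-01] 0.0237
block_fin s 0.58 [264.1 216.6]
block_fin t 0.83 [266.5 226.6]
  tri [0.5109 0.011  0.0452] 0.0002
driver_grip s 0.67 [234.7 175.2]
driver_grip s 0.63 [295.5 286.6]
driver_grip t 0.44 [375.  234.3]
  tri [ 0.398  -0.1749  0.474 ] 0.0759
driver_tip s 0.7 [225.6 168.2]
driver_tip t 0.26 [268.8 206.4]
  tri [0.4536 0.0082 0.3266] 0.1238
stop_frame s 0.92 [295.9 217.1]
stop_frame s 0.63 [266. 217.]
stop_frame t 0.92 [271.6 186.2]
stop_frame t 0.48 [266.7 179.5]
  tri [ 0.6323 -0.0047  0.0046] 0.0112
setting_block s 0.74 [285.1 218.9]
setting_block t 0.79 [268.3 205.3]
  tri [0.584 0.004 0.004] 0.0081
bed s 0.61 [238.2 173.6]
bed t 0.92 [268.9 206.6]
  tri [0.4756 0.0083 0.2877] 0.0941
stand s 0.85 [296.9 301. ]
stand t 0.74 [369.3 236.4]
stand t 0.7 [375.3 233.2]
  tri [ 0.4859 -0.2953 -0.0083] 0.0076
```

View pics/s0.png

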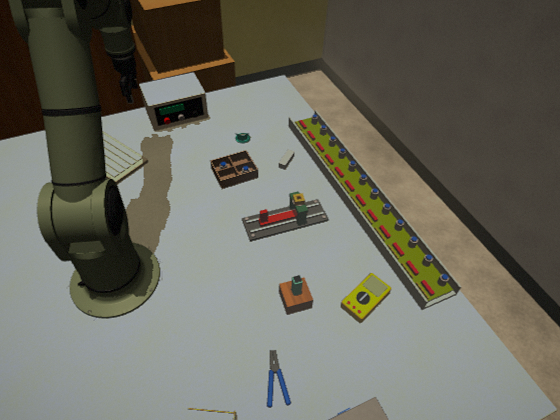

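View pics/t0.png

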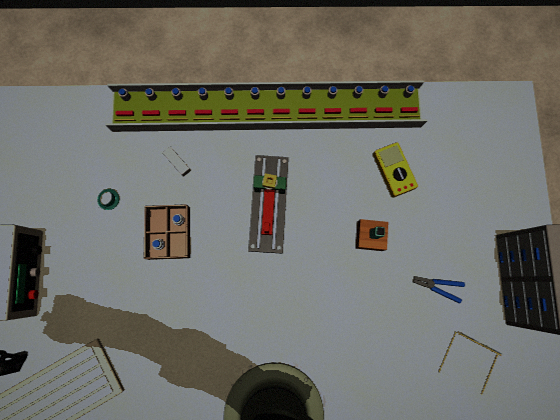

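The side view shows the driver handle at about (296,286) in its stand at (296,297), the brass head at (298,199) and the red fin at (264,216). The top view shows the handle at (377,233), the head at (270,181), the fin at about (267,230), and the bed running nearly along x.

```bash
cat > m.py <<'E'
from h import *
D=np.load("f0.npz")
s,t=({k[1:]:D[k] for k in D.files if k[0]==a} for a in "st")
for n,f in(("s",s),("t",t)):
    P=cloud(f); h=cv2.cvtColor(f["image"],cv2.COLOR_RGB2HSV); ok=f["range_z"]>0
    def rep(name,c,rad,zl,zh):
        m=ok&(np.hypot(P[...,0]-c[0],P[...,1]-c[1])<rad)&(P[...,2]>zl)&(P[...,2]<zh)
        q=P[m]; 
        if len(q)<4: print(n,name,len(q)); return
        r=cv2.minAreaRect((q[:,:2]*1000).astype(np.float32))
        rows,cols=np.where(m)
        print(n,name,len(q),"med",np.round(np.median(q,0),4),"rect",np.round(r[0],1),np.round(r[1],1),round(r[2],1),"px",np.round([cols.mean(),rows.mean()],1))
    print(n,"table z",np.median(P[...,2][ok&(np.hypot(P[...,0]-.45,P[...,1]-.1)<.03)]))
    rep("handle top",(.48,-.295),.05,.110,.14)
    rep("handle all",(.48,-.295),.05,.060,.14)
    rep("stand top",(.48,-.295),.07,.042,.056)
    rep("head top",(.63,0),.05,.098,.125)
    rep("bridge",(.63,0),.07,.07,.09)
    rep("fin top",(.51,0.01),.035,.07,.095)
    rep("fin",(.51,0.01),.035,.04,.095)
    rep("bed",(.59,0.0),.17,.008,.024)
E
python3 m.py
python3 - <<'E'
from h import *
D=np.load("f0.npz")
s,t=({k[1:]:D[k] for k in D.files if k[0]==a} for a in "st")
a=cv2.resize(s["image"][185:245,235:335],None,fx=4,fy=4,interpolation=cv2.INTER_CUBIC)
b=cv2.resize(s["image"][265:320,270:320],None,fx=4,fy=4,interpolation=cv2.INTER_CUBIC)
c=cv2.resize(t["image"][150:260,240:300],None,fx=4,fy=4,interpolation=cv2.INTER_CUBIC)
d=cv2.resize(t["image"][210:255,350:395],None,fx=4,fy=4,interpolation=cv2.INTER_CUBIC)
o=np.zeros((480,800,3),np.uint8)
o[:240,:400]=a;o[240:460,:200]=b;o[:440,420:660]=c;o[240:420,210:390]=d
cv2.imwrite("pics/c0.png",o[:,:,::-1])
E
```

```text
s table z -0.001847413217478848
s handle top 83 med [ 0.4795 -0.2965  0.1205] rect [ 481.1 -293.7] [24.1 26.1] 79.6 px [296.3 280.2]
s handle all 178 med [ 0.4774 -0.3015  0.1076] rect [ 480.9 -294.4] [25.7 26.1] 80.9 px [295.9 284.5]
s stand top 528 med [ 0.4714 -0.3041  0.0486] rect [ 482.1 -292.1] [84.  81.3] 82.4 px [294.8 294.1]
s head top 84 med [ 0.6284 -0.0054  0.1035] rect [629.9  -1.1] [38.6 35. ] 76.6 px [298. 198.]
s bridge 159 med [ 0.6229 -0.0255  0.0838] rect [629.2  -1. ] [97.7 38. ] 85.1 px [298.3 205.2]
s fin top 36 med [0.5039 0.0062 0.0767] rect [504.9   8.8] [24.5 17.3] 0.7 px [262.7 211.9]
s fin 80 med [0.503  0.0036 0.0667] rect [504.6   8.1] [18.4 24.9] 85.8 px [262.6 214.7]
s bed 1166 med [ 0.5644 -0.0138  0.0122] rect [584.2   0.9] [104.3 290.8] 85.3 px [282.3 220.6]
t table z 0.001987693487863526
t handle top 106 med [ 0.482  -0.287   0.1225] rect [ 482.7 -289.6] [25.8 26.1] 82.9 px [378.9 231.3]
t handle all 161 med [ 0.4803 -0.2837  0.1193] rect [ 482.8 -289.1] [26.5 26.1] 83.7 px [376.8 232.2]
t stand top 641 med [ 0.4771 -0.2817  0.0513] rect [ 482.8 -289.4] [80.8 80.3] 83.3 px [371.6 234.6]
t head top 144 med [0.6305 0.0011 0.1074] rect [630.8   1. ] [34.1 35. ] 77.1 px [269.  180.3]
t bridge 258 med [0.6277 0.0017 0.0869] rect [629.7   1.4] [92.1 37.6] 84.4 px [268.7 182.8]
t fin top 50 med [0.5061 0.012  0.0817] rect [506.4  12. ] [11.1 25.7] 88.9 px [266.  226.5]
t fin 55 med [0.505  0.012  0.0816] rect [506.4  12. ] [11.5 25.7] 87.8 px [266. 227.]
t bed 2257 med [0.559  0.0046 0.0144] rect [586.   43.5] [220.6 313.8] 83.4 px [267.8 207.4]
```

View pics/c0.png

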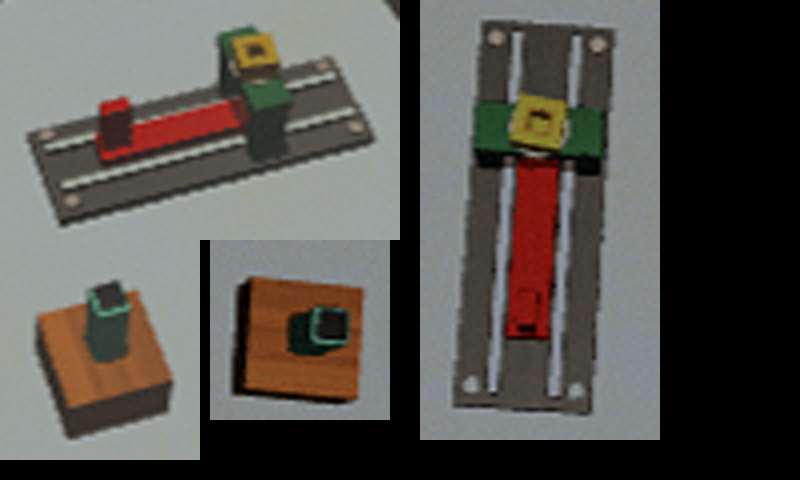

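```bash
cat > to.py <<'E'
import sys
from h import *
# to.py x y z(TCP) yaw_deg : shift to go in the tool axes AFTER the turn has been made
x,y,z,w=map(float,sys.argv[1:5]); o=observe()
from scipy.spatial.transform import Rotation as Rn
R=Rn.from_euler("xyz",o["tool_rot"]); T=Rn.from_euler("xyz",[np.pi,0,np.radians(w)])
d=np.array([x,y,z])-o["position"]
print("clock",round(o["clock"],2),"pos",np.round(o["position"],4),"rot",np.round(np.degrees(o["tool_rot"]),2),"q7",round(o["qpos"][6],2),"F",np.round(o["force"],2),"M",np.round(o["moment"],3))
print("turn tool deg",np.round(np.degrees((R.inv()*T).as_rotvec()),2),"shift after turn mm",np.round(T.inv().apply(d)*1000,1),"before turn",np.round(R.inv().apply(d)*1000,1))
E
python3 -m creep '[[[-1,0,0,0,0,0,-7],[-1,0,0,0,0,0,-7.1]]]'; python3 to.py .43 .25 .231 172.5;  python3 to.py .482 -.2915 .2 172.5
```

```text
clock: 1.1
position: [0.2304, 0.581, 0.2313]
tool_rot: [-3.142, 0.0, 3.015]
force: [0.4, -0.1, -0.0]
grip_width: 0.0851
finger_force: 0.0
clock 1.1 pos [0.2304 0.581  0.2313] rot [-1.8000e+02  1.0000e-02  1.7273e+02] q7 0.11 F [ 0.44 -0.12 -0.04] M [ 0.033 -0.021  0.001]
turn tool deg [-0.    0.01  0.23] shift after turn mm [-2.411e+02 -3.021e+02  3.000e-01] before turn [-2.398e+02 -3.031e+02  3.000e-01]
clock 1.1 pos [0.2304 0.581  0.2313] rot [-1.8000e+02  1.0000e-02  1.7273e+02] q7 0.11 F [ 0.44 -0.12 -0.04] M [ 0.033 -0.021  0.001]
turn tool deg [-0.    0.01  0.23] shift after turn mm [-363.3 -832.2   31.3] before turn [-359.9 -833.6   31.4]
```

```bash
python3 -m creep '[[[-1,-0.024,-0.030,0,0,0,0],[-1,-0.024,-0.030,0,0,0,0],[-1,-0.024,-0.030,0,0,0,0],[-1,-0.024,-0.030,0,0,0,0],[-1,-0.024,-0.030,0,0,0,0],[-1,-0.024,-0.030,0,0,0,0],[-1,-0.024,-0.030,0,0,0,0],[-1,-0.024,-0.030,0,0,0,0],[-1,-0.024,-0.030,0,0,0,0],[-1,-0.024,-0.030,0,0,0,0]]]';  python3 to.py .482 -.2915 .2 172.5
```

```text
clock: 2.1
position: [0.4297, 0.2506, 0.2315]
tool_rot: [3.141, 0.0, 3.01]
force: [-0.0, -0.2, -0.2]
grip_width: 0.0855
finger_force: 0.0
clock 2.1 pos [0.4297 0.2506 0.2315] rot [1.7998e+02 2.0000e-02 1.7245e+02] q7 0.79 F [-0.02 -0.21 -0.18] M [-0.018  0.001 -0.047]
turn tool deg [ 0.02  0.02 -0.05] shift after turn mm [-122.6 -530.6   31.5] before turn [-123.  -530.5   31.4]
```

```bash
python3 -m creep '[[[-1,-0.009,-0.040,0,0,0,0],[-1,-0.009,-0.040,0,0,0,0],[-1,-0.009,-0.040,0,0,0,0],[-1,-0.009,-0.040,0,0,0,0],[-1,-0.009,-0.040,0,0,0,0],[-1,-0.009,-0.040,0,0,0,0],[-1,-0.009,-0.040,0,0,0,0],[-1,-0.009,-0.040,0,0,0,0],[-1,-0.009,-0.040,0,0,0,0],[-1,-0.009,-0.040,0,0,0,0]]]';python3 -m creep '[[[-1,-0.011,-0.044,0,0,0,0],[-1,-0.011,-0.044,0,0,0,0],[-1,-0.011,-0.042,0,0,0,0],[-1,0,0,0,0,0,0]]]';  python3 to.py .482 -.2915 .074 172.5
cat > l2.py <<'E'
from h import *
import sys
tag=sys.argv[1]; s,t=grab_frame("side"),grab_frame("top")
for n in sys.argv[2:]:
    a,b=tip_of(s,n)[:2],tip_of(t,n)[:2]
    for u in a:
        for v in b:
            X,e=tri(s,u["position"],t,v["position"]); print(n,round(u["confidence"],2),round(v["confidence"],2),np.round(X,4),"gap",round(e,4))
np.savez(tag+".npz",**{a+k:v for a,f in(("s",s),("t",t)) for k,v in f.items()})
E
python3 l2.py f1 driver_grip screw_socket block_fin
```

```text
clock: 3.1
position: [0.4657, -0.1581, 0.2315]
tool_rot: [3.142, 0.001, 3.01]
force: [0.8, 1.0, 0.8]
grip_width: 0.0852
finger_force: 0.0
clock: 3.5
position: [0.4805, -0.2952, 0.2312]
tool_rot: [-3.139, 0.0, 3.004]
force: [-1.0, 1.0, 0.5]
grip_width: 0.0852
finger_force: 0.0
clock 3.5 pos [ 0.4805 -0.2952  0.2312] rot [-1.7986e+02  1.0000e-02  1.7212e+02] q7 1.99 F [-0.95  1.05  0.5 ] M [ 0.02  -0.017 -0.039]
turn tool deg [-0.14  0.01 -0.38] shift after turn mm [ -1.    3.8 157.2] before turn [ -0.9   4.2 157.2]
driver_grip 0.54 0.62 [ 0.4845 -0.2979  0.0879] gap 0.0047
driver_grip 0.54 0.43 [ 0.5535 -0.3165  0.1432] gap 0.1691
block_fin 0.7 0.86 [0.5093 0.0178 0.044 ] gap 0.0052
block_fin 0.35 0.86 [ 0.7144 -0.1005 -0.4039] gap 0.3898
```

```bash
python3 -m creep '[[[-1,0,0.003,0.03,0,0,0],[-1,0,0,0.03,0,0,0],[-1,0,0,0.03,0,0,0],[-1,0,0,0.03,0,0,0],[-1,0,0,0.02,0,0,0],[-1,0,0,0.0085,0,0,0],[-1,0,0,0.0085,0,0,0],[-1,0,0,0,0,0,0]]]' ; python3 to.py .482 -.2915 .074 172.5; python3 -m creep '[[[1,0,0,0,0,0,0],[1,0,0,0,0,0,0],[1,0,0,0,0,0,0],[1,0,0,0,0,0,0],[1,0,0,0,0,0,0],[1,0,0,0,0,0,0]]]' 40; python3 to.py .482 -.2915 .074 172.5
```

```text
clock: 4.7
position: [0.4818, -0.2864, 0.0741]
tool_rot: [3.141, -0.0, 3.01]
force: [-0.2, 0.9, 0.2]
grip_width: 0.0853
finger_force: 0.0
clock 4.7 pos [ 0.4818 -0.2864  0.0741] rot [ 1.7999e+02 -1.0000e-02  1.7247e+02] q7 2.03 F [-0.19  0.91  0.21] M [-0.002 -0.019 -0.014]
turn tool deg [ 0.01 -0.01 -0.03] shift after turn mm [-0.8 -5.   0.1] before turn [-0.8 -5.   0.1]
clock: 5.3
position: [0.4817, -0.2886, 0.0748]
tool_rot: [-3.139, 0.001, 3.008]
force: [-1.2, -9.9, 0.5]
grip_width: 0.0259
finger_force: 38.5
clock 5.3 pos [ 0.4817 -0.2886  0.0748] rot [-1.7986e+02  8.0000e-02  1.7237e+02] q7 2.03 F [-1.2  -9.95  0.51] M [-2.632  0.253 -0.   ]
turn tool deg [-0.14  0.08 -0.13] shift after turn mm [-0.6 -2.8  0.8] before turn [-0.6 -2.8  0.8]
```

```bash
python3 -m creep '[[[1,0,-0.0025,0,0,0,0],[1,0,0,0,0,0,0]]]'; python3 -m creep '[[[1,0,0,-0.01,0,0,0],[1,0,0,-0.02,0,0,0],[1,0,0,-0.03,0,0,0],[1,0,0,-0.035,0,0,0],[1,0,0,-0.03,0,0,0],[1,0,0,-0.02,0,0,0],[1,0,0,0,0,0,0]]]'; python3 to.py .55 -.2 .22 167;python3 l2.py f2 driver_grip driver_tip screw_socket
python3 - <<'E'
from h import *
D=np.load("f2.npz")
s,t=({k[1:]:D[k] for k in D.files if k[0]==a} for a in "st")
o=np.zeros((480,800,3),np.uint8)
o[:,:400]=cv2.resize(s["image"][190:310,250:350],(400,480),interpolation=cv2.INTER_CUBIC)
o[:,400:]=cv2.resize(t["image"][160:280,320:420],(400,480),interpolation=cv2.INTER_CUBIC)
cv2.imwrite("pics/c2.png",o[:,:,::-1])
E
```

```text
clock: 5.5
position: [0.4813, -0.2895, 0.0744]
tool_rot: [-3.141, 0.0, 3.009]
force: [-1.6, -4.9, 1.0]
grip_width: 0.0254
finger_force: 40.0
clock: 6.2
position: [0.4825, -0.2892, 0.2221]
tool_rot: [-3.141, 0.004, 3.01]
force: [0.5, -0.1, -0.8]
grip_width: 0.0257
finger_force: 39.6
clock 6.2 pos [ 0.4825 -0.2892  0.2221] rot [-179.96    0.22  172.47] q7 1.99 F [ 0.53 -0.13 -0.75] M [ 0.018 -0.043  0.081]
turn tool deg [-0.03  0.23  5.47] shift after turn mm [-45.7 102.1   2.1] before turn [-55.3  97.3   2.2]
driver_grip 0.41 0.51 [ 0.4782 -0.2892  0.2332] gap 0.0019
screw_socket 0.33 0.63 [ 0.7279 -0.0419 -1.088 ] gap 0.4225
```

View pics/c2.png

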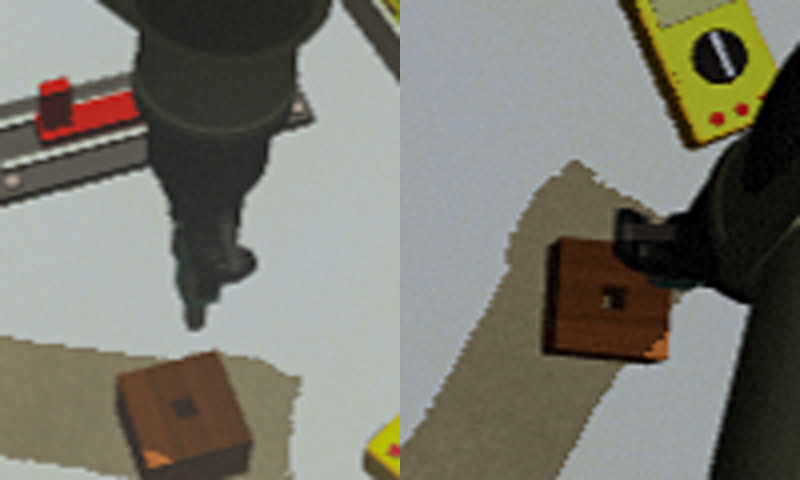

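The driver is held upright, its tip at about (195,320) in the left crop, and the stand hole is empty.

```bash
python3 -m creep '[[[1,0,0,0,0,0,5.5],[1,0,0,0,0,0,0]]]'; python3 to.py .6305 .001 .222 167
```

```text
clock: 6.8
position: [0.4813, -0.289, 0.2189]
tool_rot: [-3.142, -0.001, 2.912]
force: [-0.1, -0.4, -1.1]
grip_width: 0.0257
finger_force: 39.5
clock 6.8 pos [ 0.4813 -0.289   0.2189] rot [-1.8000e+02 -4.0000e-02  1.6684e+02] q7 1.9 F [-0.1  -0.43 -1.1 ] M [-0.004  0.041 -0.02 ]
turn tool deg [-0.   -0.04 -0.16] shift after turn mm [-80.1 316.2  -3.1] before turn [-79.2 316.4  -3.2]
```

```bash
python3 -m creep '[[[1,-0.008,0.032,0,0,0,0],[1,-0.008,0.032,0,0,0,0],[1,-0.008,0.032,0,0,0,0],[1,-0.008,0.032,0,0,0,0],[1,-0.008,0.032,0,0,0,0],[1,-0.008,0.032,0,0,0,0],[1,-0.008,0.032,0,0,0,0],[1,-0.008,0.032,0,0,0,0],[1,-0.008,0.032,0,0,0,0],[1,-0.008,0.028,0,0,0,0]]]'; python3 -m creep '[[[1,0,0,0,0,0,0],[1,0,0,0,0,0,0]]]'; python3 to.py .6305 .001 .174 167;python3 l2.py f3 driver_grip driver_tip screw_socket
python3 - <<'E'
from h import *
D=np.load("f3.npz")
s,t=({k[1:]:D[k] for k in D.files if k[0]==a} for a in "st")
o=np.zeros((480,800,3),np.uint8)
o[:,:400]=cv2.resize(s["image"][160:244,265:335],(400,480),interpolation=cv2.INTER_CUBIC)
o[:,400:]=cv2.resize(t["image"][140:224,235:305],(400,480),interpolation=cv2.INTER_CUBIC)
cv2.imwrite("pics/c3.png",o[:,:,::-1])
E
```

```text
clock: 7.8
position: [0.6312, 0.0025, 0.219]
tool_rot: [3.142, -0.0, 2.917]
force: [0.6, -0.2, -1.1]
grip_width: 0.0258
finger_force: 39.5
clock: 8.0
position: [0.6306, 0.001, 0.2188]
tool_rot: [-3.141, -0.001, 2.917]
force: [-0.8, -0.3, -0.5]
grip_width: 0.0255
finger_force: 39.7
clock 8.0 pos [0.6306 0.001  0.2188] rot [-1.7997e+02 -4.0000e-02  1.6712e+02] q7 1.36 F [-0.78 -0.34 -0.5 ] M [-0.054 -0.019 -0.017]
turn tool deg [-0.03 -0.04  0.12] shift after turn mm [ 0.1 -0.  44.8] before turn [ 0.1  0.  44.8]
```

View pics/c3.png

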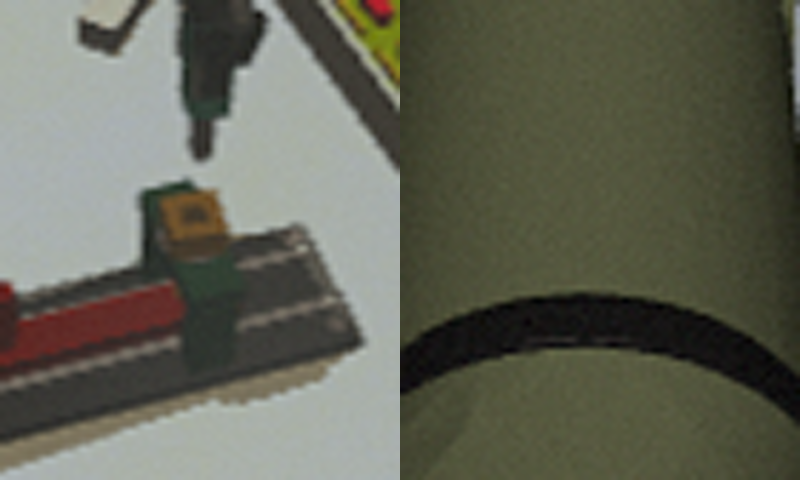

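Run:
```python
from h import *
D=np.load("f3.npz")
s={k[1:]:D[k] for k in D.files if k[0]=="s"}
def pr(X): c=s["R"]@np.array(X)+s["t"]; return np.round([s["fx"]*c[0]/c[2]+s["cx"],s["fy"]*c[1]/c[2]+s["cy"]],2)
for X in([.6306,.001,.153],[.6306,.001,.106],[.6406,.001,.106],[.6306,.011,.106]): print(X,pr(X))
# head from colour
h=cv2.cvtColor(s["image"],cv2.COLOR_RGB2HSV); P=cloud(s)
m=(h[...,0]>12)&(h[...,0]<32)&(h[...,1]>120)&(abs(P[...,0]-.63)<.04)&(abs(P[...,1])<.04)
r,c=np.where(m); print(len(r),c.mean(),r.mean(), c.min(),c.max(),r.min(),r.max())
# dark shank
g=s["image"].sum(2); print(g[180:190,292:308])
```

```text
[0.6306, 0.001, 0.153] [298.84 186.82]
[0.6306, 0.001, 0.106] [297.99 196.44]
[0.6406, 0.001, 0.106] [300.65 195.58]
[0.6306, 0.011, 0.106] [296.69 194.42]
58 298.12068965517244 197.44827586206895 293 303 194 201
[[520 521 523 528 538 460 269 154 168 170 199 280 339 450 524 509]
 [521 514 519 518 527 479 312 142 164 157 338 499 532 524 508 511]
 [515 516 518 517 525 480 323 152 168 149 329 484 525 518 517 510]
 [520 519 517 519 529 481 316 153 164 153 331 487 522 523 515 517]
 [522 523 523 522 526 439 235 154 163 157 383 519 516 512 512 510]
 [523 516 522 518 523 438 260 148 157 143 401 529 518 509 520 513]
 [522 518 521 521 518 490 333 148 157 163 403 525 514 511 512 512]
 [518 519 518 518 521 530 410 201 200 299 457 524 514 517 510 510]
 [522 519 516 512 511 519 492 412 402 482 520 512 512 508 513 510]
 [521 516 524 522 522 523 525 530 527 524 518 512 513 509 509 506]]
```

The tip is at about (300,187) and the socket at (298.4,197), so nearly overhead. I shift about 1.5 mm and lower.

```bash
python3 -m creep '[[[1,0.0015,0,0.02,0,0,0],[1,0,0,0.015,0,0,0],[1,0,0,0.005,0,0,0],[1,0,0,0.005,0,0,0],[1,0,0,0.003,0,0,0],[1,0,0,0.003,0,0,0],[1,0,0,0,0,0,0]]]'; python3 to.py .6305 .001 .156 167; python3 -m creep '[[[1,0,0,0.003,0,0,0],[1,0,0,0.003,0,0,0],[1,0,0,0,0,0,0]]]'; python3 to.py .6305 .001 .156 167
```

```text
clock: 9.1
position: [0.6293, 0.001, 0.1682]
tool_rot: [-3.142, 0.0, 2.914]
force: [0.1, 0.7, -1.4]
grip_width: 0.0256
finger_force: 39.6
clock 9.1 pos [0.6293 0.001  0.1682] rot [-180.      0.    166.95] q7 1.36 F [ 0.12  0.7  -1.36] M [-0.026  0.007 -0.022]
turn tool deg [-0.    0.   -0.05] shift after turn mm [-1.2  0.3 12.2] before turn [-1.2  0.3 12.2]
clock: 9.4
position: [0.6292, 0.001, 0.162]
tool_rot: [-3.141, -0.0, 2.914]
force: [1.1, 0.0, -0.9]
grip_width: 0.0254
finger_force: 39.5
clock 9.4 pos [0.6292 0.001  0.162 ] rot [-1.7999e+02 -1.0000e-02  1.6695e+02] q7 1.36 F [ 1.12  0.03 -0.93] M [-0.051 -0.19   0.029]
turn tool deg [-0.01 -0.01 -0.05] shift after turn mm [-1.2  0.3  6. ] before turn [-1.2  0.3  6. ]
```

```bash
python3 -m creep '[[[1,0,0,0.003,0,0,0],[1,0,0,0.0015,0,0,0],[1,0,0,0,0,0,0]]]'; python3 to.py .6305 .001 .156 167; python3 -m creep '[[[1,0,0,0.001,0,0,0],[1,0,0,0,0,0,0]]]'; python3 to.py .6305 .001 .156 167
```

```text
clock: 9.7
position: [0.6293, 0.001, 0.1576]
tool_rot: [-3.141, -0.0, 2.914]
force: [0.4, -0.1, -1.5]
grip_width: 0.0255
finger_force: 39.5
clock 9.7 pos [0.6293 0.001  0.1576] rot [-1.7999e+02 -1.0000e-02  1.6695e+02] q7 1.36 F [ 0.41 -0.08 -1.51] M [-0.011 -0.201 -0.019]
turn tool deg [-0.01 -0.01 -0.05] shift after turn mm [-1.2  0.3  1.6] before turn [-1.2  0.3  1.6]
clock: 9.9
position: [0.6293, 0.001, 0.1567]
tool_rot: [-3.142, 0.0, 2.914]
force: [0.1, 0.9, -1.8]
grip_width: 0.0256
finger_force: 39.5
clock 9.9 pos [0.6293 0.001  0.1567] rot [-180.      0.    166.95] q7 1.37 F [ 0.05  0.86 -1.77] M [-0.017 -0.146  0.049]
turn tool deg [-0.    0.   -0.05] shift after turn mm [-1.2  0.2  0.7] before turn [-1.2  0.2  0.7]
```

```bash
python3 -m creep '[[[1,0,0,0,0,0,8],[1,0,0,0,0,0,8],[1,0,0,0,0,0,8]]]';python3 to.py .6305 .001 .156 127; python3 -m creep '[[[1,0,0,0,0,0,8],[1,0,0,0,0,0,8],[1,0,0,0,0,0,8],[1,0,0,0,0,0,0]]]'; python3 to.py .6305 .001 .156 117
```

```text
clock: 10.2
position: [0.63, 0.0013, 0.1571]
tool_rot: [3.14, 0.001, 2.489]
force: [4.4, 1.8, -3.7]
grip_width: 0.0255
finger_force: 39.2
clock 10.2 pos [0.63   0.0013 0.1571] rot [1.7993e+02 7.0000e-02 1.4264e+02] q7 1.02 F [ 4.38  1.76 -3.69] M [ 0.388 -1.308  0.112]
turn tool deg [ 0.08  0.05 15.64] shift after turn mm [-0.5  0.3  1.1] before turn [-0.6  0.1  1.1]
clock: 10.6
position: [0.6305, 0.0016, 0.1572]
tool_rot: [3.139, 0.001, 2.071]
force: [6.3, 1.4, -1.1]
grip_width: 0.0255
finger_force: 40.1
clock 10.6 pos [0.6305 0.0016 0.1572] rot [1.7987e+02 7.0000e-02 1.1868e+02] q7 0.67 F [ 6.28  1.38 -1.1 ] M [ 0.383 -1.703  0.044]
turn tool deg [0.14 0.07 1.68] shift after turn mm [-0.6 -0.3  1.2] before turn [-0.6 -0.3  1.2]
```

```bash
python3 -m creep '[[[1,-0.0004,0.0014,0,0,0,0],[1,0,0,0,0,0,0],[1,0,0,0,0,0,0]]]';python3 to.py .6305 .001 .156 119; python3 -m creep '[[[-1,0,0,0,0,0,0],[-1,0,0,0,0,0,0],[-1,0,0,0,0,0,0],[-1,0,0,0,0,0,0],[-1,0,0,-0.01,0,0,0],[-1,0,0,-0.02,0,0,0],[-1,0,0,-0.025,0,0,0],[-1,0,0,-0.025,0,0,0],[-1,0,0,0,0,0,0]]]'; python3 to.py .506 .0115 .23 175
```

```text
clock: 10.9
position: [0.6309, 0.0016, 0.1569]
tool_rot: [3.141, -0.0, 2.076]
force: [3.0, 2.1, -0.6]
grip_width: 0.0259
finger_force: 40.3
clock 10.9 pos [0.6309 0.0016 0.1569] rot [179.97  -0.   118.97] q7 0.68 F [ 3.02  2.1  -0.56] M [ 0.42  -0.784  0.084]
turn tool deg [ 0.03 -0.   -0.03] shift after turn mm [-0.3 -0.6  0.9] before turn [-0.3 -0.6  0.9]
clock: 11.8
position: [0.6321, 0.001, 0.2408]
tool_rot: [3.137, 0.002, 2.076]
force: [0.4, 0.1, -0.3]
grip_width: 0.0855
finger_force: 0.0
clock 11.8 pos [0.6321 0.001  0.2408] rot [1.7973e+02 1.2000e-01 1.1893e+02] q7 0.64 F [ 0.43  0.12 -0.27] M [ 0.041 -0.033 -0.025]
turn tool deg [  0.19   0.24 -56.07] shift after turn mm [126.5  -0.6  10.8] before turn [  70.2 -105.3   10.1]
```

```bash
python3 -m creep '[[[-1,0,0,0,0,0,-8],[-1,0,0,0,0,0,-8],[-1,0,0,0,0,0,-8],[-1,0,0,0,0,0,-8],[-1,0,0,0,0,0,-8],[-1,0,0,0,0,0,-8],[-1,0,0,0,0,0,-8]]]';python3 -m creep '[[[-1,0.025,0,0,0,0,0],[-1,0.025,0,0,0,0,0],[-1,0.025,0,0,0,0,0],[-1,0.025,0,0,0,0,0],[-1,0.026,0,0,0,0,0],[-1,0,0,0,0,0,0]]]'; python3 to.py .506 .0115 .048 175; python3 l2.py f4 block_fin;python3 - <<'E'
from h import *
D=np.load("f4.npz")
s,t=({k[1:]:D[k] for k in D.files if k[0]==a} for a in "st")
o=np.zeros((480,800,3),np.uint8)
o[:,:400]=cv2.resize(s["image"][160:256,240:320],(400,480),interpolation=cv2.INTER_CUBIC)
o[:,400:]=cv2.resize(t["image"][150:246,225:305],(400,480),interpolation=cv2.INTER_CUBIC)
cv2.imwrite("pics/c4.png",o[:,:,::-1])
def pr(X): c=s["R"]@np.array(X)+s["t"]; return np.round([s["fx"]*c[0]/c[2]+s["cx"],s["fy"]*c[1]/c[2]+s["cy"]],2)
h=cv2.cvtColor(s["image"],cv2.COLOR_RGB2HSV);P=cloud(s)
for l in(.068,.072,.076):
  m=(P[...,2]>l-.004)&(P[...,2]<.09)&(abs(P[...,0]-.506)<.03)&(abs(P[...,1]-.01)<.03)&((h[...,0]<8)|(h[...,0]>172))&(h[...,1]>120)
  q=P[m]*1000; print(len(q),q.min(0).round(),q.max(0).round(),q.mean(0).round(1))
E
```

```text
clock: 12.5
position: [0.6306, 0.0012, 0.237]
tool_rot: [-3.141, 0.0, 3.059]
force: [-0.6, -0.7, 0.4]
grip_width: 0.0853
finger_force: 0.0
clock: 13.1
position: [0.5027, 0.0125, 0.2372]
tool_rot: [3.141, -0.001, 3.054]
force: [-0.3, -0.4, -0.1]
grip_width: 0.0852
finger_force: 0.0
clock 13.1 pos [0.5027 0.0125 0.2372] rot [ 1.7999e+02 -5.0000e-02  1.7496e+02] q7 1.42 F [-0.34 -0.43 -0.12] M [ 0.04  -0.012  0.025]
turn tool deg [ 0.01 -0.05 -0.04] shift after turn mm [ -3.4  -0.7 189.2] before turn [ -3.5  -0.7 189.2]
23 [494.   3.  68.] [517.  17.  82.] [506.1   8.3  77.5]
22 [494.   3.  74.] [517.  17.  82.] [505.8   8.5  77.9]
22 [494.   3.  74.] [517.  17.  82.] [505.8   8.5  77.9]
```

View pics/c4.png

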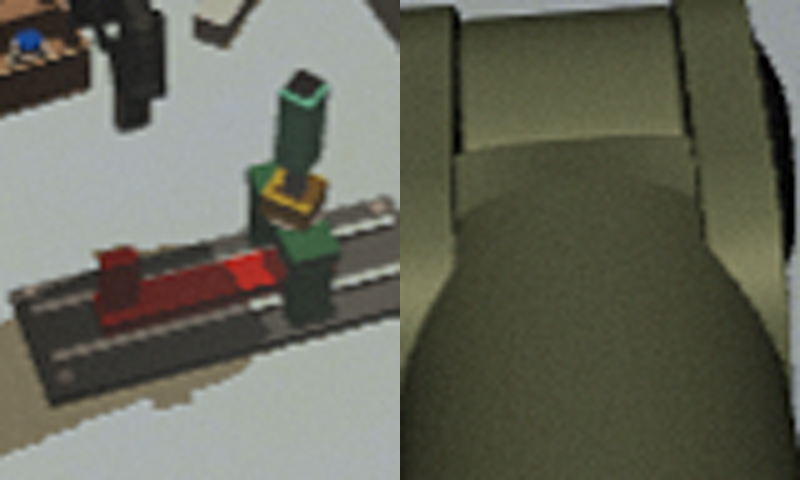

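The driver stands upright in the turned screw head (handle about (300,120) in the crop), and the fin is at about (120,275), unmoved.

```bash
python3 -m creep '[[[-1,-0.003,0,0.03,0,0,0],[-1,0,0,0.035,0,0,0],[-1,0,0,0.035,0,0,0],[-1,0,0,0.03,0,0,0],[-1,0,0,0.03,0,0,0],[-1,0,0,0.02,0,0,0],[-1,0,0,0.009,0,0,0],[-1,0,0,0,0,0,0],[-1,0,0,0,0,0,0]]]'; python3 to.py .5055 .0115 .048 175; python3 -m creep '[[[1,0,0,0,0,0,0],[1,0,0,0,0,0,0],[1,0,0,0,0,0,0],[1,0,0,0,0,0,0],[1,0,0,0,0,0,0],[1,0,0,0,0,0,0],[1,0,0,0,0,0,0]]]' 25; python3 to.py .5055 .0115 .048 175
```

```text
clock: 14.2
position: [0.5087, 0.0121, 0.0484]
tool_rot: [3.142, 0.001, 3.053]
force: [-1.1, -0.3, -0.1]
grip_width: 0.0856
finger_force: 0.0
clock 14.2 pos [0.5087 0.0121 0.0484] rot [1.8000e+02 4.0000e-02 1.7494e+02] q7 1.49 F [-1.07 -0.35 -0.08] M [-0.002  0.     0.027]
turn tool deg [ 0.    0.04 -0.06] shift after turn mm [ 3.2 -0.9  0.4] before turn [ 3.2 -0.9  0.4]
clock: 14.9
position: [0.5083, 0.0122, 0.048]
tool_rot: [3.142, 0.0, 3.053]
force: [-0.5, 0.6, 5.9]
grip_width: 0.0137
finger_force: 25.3
clock 14.9 pos [0.5083 0.0122 0.048 ] rot [1.8000e+02 2.0000e-02 1.7495e+02] q7 1.49 F [-0.52  0.58  5.91] M [-0.068  0.14  -0.035]
turn tool deg [ 0.    0.02 -0.05] shift after turn mm [ 2.8 -0.9 -0. ] before turn [ 2.8 -0.9 -0. ]
```

```bash
python3 -m creep '[[[1,0,0,-0.0005,0,0,0],[1,0,0,0,0,0,0],[1,0,0,0,0,0,0]]]'; python3 to.py .5055 .0115 .048 175
```

```text
clock: 15.2
position: [0.508, 0.0122, 0.0482]
tool_rot: [-3.141, -0.0, 3.053]
force: [0.1, -0.2, -1.8]
grip_width: 0.0141
finger_force: 24.3
clock 15.2 pos [0.508  0.0122 0.0482] rot [-1.7999e+02 -2.0000e-02  1.7495e+02] q7 1.49 F [ 0.08 -0.19 -1.8 ] M [0.007 0.033 0.004]
turn tool deg [-0.01 -0.02 -0.05] shift after turn mm [ 2.4 -0.9  0.2] before turn [ 2.4 -0.9  0.2]
```

```bash
c='import sys;from h import *;o=observe();print(np.round(o["position"],4),np.round(o["force"],2))'; python3 -m creep '[[[1,0,0,0.0001,0,0,0],[1,0.0005,0,0,0,0,0],[1,0.0005,0,0,0,0,0]]]' >/dev/null; python3 -c "$c";python3 -m creep '[[[1,0.0005,0,0,0,0,0],[1,0.0005,0,0,0,0,0]]]' >/dev/null; python3 -c "$c";python3 -m creep '[[[1,0.0005,0,0,0,0,0]]]' >/dev/null; python3 -c "$c";python3 -m creep '[[[1,0.0005,0,0,0,0,0]]]' >/dev/null; python3 -c "$c";python3 -m creep '[[[1,0.0005,0,0,0,0,0]]]' >/dev/null; python3 -c "$c"
```

```text
[0.5071 0.0123 0.0482] [-0.65 -0.09 -2.18]
[0.5061 0.0124 0.0482] [ 0.16  0.27 -2.74]
[0.5056 0.0124 0.0482] [ 0.93 -0.08 -3.4 ]
[0.5051 0.0124 0.0482] [ 0.09 -0.18 -2.67]
[0.5046 0.0125 0.0482] [ 0.68 -0.06 -2.43]
```

```bash
python3 -m creep '[[[-1,0,0,0,0,0,0],[-1,0,0,0,0,0,0],[-1,0,0,0,0,0,0],[-1,0,0,-0.01,0,0,0],[-1,0,0,-0.03,0,0,0],[-1,0,0,-0.04,0,0,0],[-1,0,0,-0.04,0,0,0],[-1,0,0,-0.04,0,0,0],[-1,0,0,-0.03,0,0,0],[-1,0,0,0,0,0,0]]]'; python3 to.py .631 .0014 .238 175; python3 l2.py f5
python3 - <<'E'
from h import *
for n in("f4","f5"):
    D=np.load(n+".npz"); s={k[1:]:D[k] for k in D.files if k[0]=="s"}
    h=cv2.cvtColor(s["image"],cv2.COLOR_RGB2HSV);P=cloud(s)
    m=(P[...,2]>.07)&(P[...,2]<.09)&(abs(P[...,0]-.504)<.03)&(abs(P[...,1]-.01)<.03)&((h[...,0]<8)|(h[...,0]>172))&(h[...,1]>120)
    q=P[m]*1000; print("fin",len(q),q.min(0).round(),q.max(0).round())
    q=P[(P[...,2]>.095)&(P[...,2]<.112)&(np.hypot(P[...,0]-.63,P[...,1])<.035)]*1000
    print("head",len(q),cv2.minAreaRect(q[:,:2].astype(np.float32)))
    q=P[(P[...,2]>.13)&(P[...,2]<.22)&(np.hypot(P[...,0]-.63,P[...,1])<.035)]*1000
    print("handle",len(q),cv2.minAreaRect(q[:,:2].astype(np.float32)),q[:,2].max())
E
```

```text
clock: 17.0
position: [0.5062, 0.0125, 0.2427]
tool_rot: [3.14, 0.006, 3.053]
force: [1.3, 0.1, -1.5]
grip_width: 0.0853
finger_force: 0.0
clock 17.0 pos [0.5062 0.0125 0.2427] rot [179.9    0.36 174.93] q7 1.43 F [ 1.31  0.09 -1.48] M [-0.001 -0.06  -0.014]
turn tool deg [ 0.1   0.36 -0.07] shift after turn mm [-1.253e+02 -1.000e-01  4.700e+00] before turn [-125.3   -0.     5.5]
fin 22 [494.   3.  74.] [517.  17.  82.]
head 81 ((629.9924926757812, -2.9224510192871094), (39.18559646606445, 34.41150665283203), 38.36180114746094)
handle 177 ((628.4212036132812, -3.3621177673339844), (27.65001106262207, 27.449377059936523), 32.75545883178711) 210.11089174621756
fin 22 [491.   3.  74.] [514.  19.  84.]
head 82 ((628.435791015625, -3.293365478515625), (36.94755554199219, 33.86274719238281), 39.992671966552734)
handle 179 ((627.769287109375, -3.997152328491211), (27.23794937133789, 27.559093475341797), 36.195411682128906) 208.82414198025205
```

```bash
python3 -m creep '[[[-1,-0.025,0,0,0,0,0],[-1,-0.025,0,0,0,0,0],[-1,-0.025,0,0,0,0,0],[-1,-0.025,0,0,0,0,0],[-1,-0.026,0,0,0,0,0]]]';python3 -m creep '[[[-1,0,0,0,0,0,8],[-1,0,0,0,0,0,8],[-1,0,0,0,0,0,8],[-1,0,0,0,0,0,8],[-1,0,0,0,0,0,8],[-1,0,0,0,0,0,8],[-1,0,0,0,0,0,8],[-1,0,0,0,0,0,0]]]';  python3 to.py .631 .0014 .157 119
```

```text
clock: 17.6
position: [0.6305, 0.0013, 0.237]
tool_rot: [-3.141, -0.002, 3.053]
force: [0.5, 0.4, 0.7]
grip_width: 0.0852
finger_force: 0.0
clock: 18.4
position: [0.6296, 0.0015, 0.2371]
tool_rot: [-3.14, -0.0, 2.073]
force: [0.7, -0.5, -0.8]
grip_width: 0.0856
finger_force: 0.0
clock 18.4 pos [0.6296 0.0015 0.2371] rot [-1.7988e+02 -2.0000e-02  1.1880e+02] q7 0.64 F [ 0.72 -0.5  -0.84] M [0.016 0.031 0.013]
turn tool deg [-0.12 -0.02 -0.2 ] shift after turn mm [-0.8  1.1 80.1] before turn [-0.8  1.3 80.1]
```

```bash
python3 -m creep '[[[-1,-0.001,0.001,0.02,0,0,0],[-1,0,0,0.025,0,0,0],[-1,0,0,0.02,0,0,0],[-1,0,0,0.015,0,0,0],[-1,0,0,0,0,0,0],[1,0,0,0,0,0,0],[1,0,0,0,0,0,0],[1,0,0,0,0,0,0],[1,0,0,0,0,0,0],[1,0,0,0,0,0,0]]]' 40; python3 -m creep '[[[1,0,0,0,0,0,8],[1,0,0,0,0,0,8],[1,0,0,0,0,0,7],[1,0,0,0,0,0,0]]]';  python3 to.py .631 .0014 .157 96
```

```text
clock: 19.4
position: [0.6317, 0.001, 0.1588]
tool_rot: [3.141, 0.0, 2.076]
force: [-1.8, -0.2, 5.1]
grip_width: 0.0257
finger_force: 42.2
clock: 19.8
position: [0.6322, 0.0011, 0.1588]
tool_rot: [3.14, 0.001, 1.672]
force: [1.6, -1.0, 6.0]
grip_width: 0.0257
finger_force: 42.2
clock 19.8 pos [0.6322 0.0011 0.1588] rot [1.7991e+02 4.0000e-02 9.5800e+01] q7 0.35 F [ 1.63 -1.    5.97] M [-0.064 -0.37   0.025]
turn tool deg [ 0.09  0.04 -0.2 ] shift after turn mm [ 0.4 -1.2  1.8] before turn [ 0.4 -1.2  1.8]
```

```bash
python3 -m creep '[[[-1,0,0,0,0,0,0],[-1,0,0,0,0,0,0],[-1,0,0,0,0,0,0],[-1,0,0,0,0,0,0],[-1,0,0,-0.01,0,0,0],[-1,0,0,-0.025,0,0,0],[-1,0,0,-0.025,0,0,0],[-1,0,0,-0.02,0,0,0]]]' >/dev/null; python3 -m creep '[[[-1,0,0,0,0,0,-8],[-1,0,0,0,0,0,-8],[-1,0,0,0,0,0,-8],[-1,0,0,0,0,0,-8],[-1,0,0,0,0,0,-8],[-1,0,0,0,0,0,-8],[-1,0,0,0,0,0,-8],[-1,0,0,0,0,0,-8],[-1,0,0,0,0,0,-8],[-1,0,0,0,0,0,-7]]]'; python3 to.py .505 .0124 .238 175
```

```text
clock: 21.6
position: [0.6316, 0.0007, 0.239]
tool_rot: [-3.141, 0.001, 3.059]
force: [0.6, 0.9, -0.0]
grip_width: 0.0855
finger_force: 0.0
clock 21.6 pos [0.6316 0.0007 0.239 ] rot [-1.7998e+02  4.0000e-02  1.7527e+02] q7 1.5 F [ 0.64  0.93 -0.04] M [-0.036 -0.009 -0.025]
turn tool deg [-0.02  0.04  0.27] shift after turn mm [127.2   0.6   1. ] before turn [127.2   1.2   1. ]
```

```bash
python3 -m creep '[[[-1,0.025,0.0005,0,0,0,0.3],[-1,0.025,0,0,0,0,0],[-1,0.025,0,0,0,0,0],[-1,0.025,0,0,0,0,0],[-1,0.027,0,0,0,0,0],[-1,0,0,0.03,0,0,0],[-1,0,0,0.04,0,0,0],[-1,0,0,0.04,0,0,0],[-1,0,0,0.04,0,0,0],[-1,0,0,0.03,0,0,0]]]' >/dev/null; python3 -m creep '[[[-1,0,0,0.008,0,0,0],[-1,0,0,0.003,0,0,0],[-1,0,0,0,0,0,0]]]'; python3 to.py .505 .0124 .048 175; python3 -m creep '[[[1,0,0,0,0,0,0],[1,0,0,0,0,0,0],[1,0,0,0,0,0,0],[1,0,0,0,0,0,0],[1,0,0,0,0,0,0],[1,0,0,0,0,0,0]]]' 25; python3 to.py .505 .0124 .048 175
```

```text
clock: 22.9
position: [0.5059, 0.0131, 0.0483]
tool_rot: [3.141, 0.001, 3.048]
force: [0.7, 0.1, -0.1]
grip_width: 0.0855
finger_force: 0.0
clock 22.9 pos [0.5059 0.0131 0.0483] rot [1.7999e+02 8.0000e-02 1.7464e+02] q7 1.5 F [ 0.68  0.05 -0.07] M [ 0.038 -0.01  -0.049]
turn tool deg [ 0.01  0.08 -0.36] shift after turn mm [ 0.8 -0.8  0.3] before turn [ 0.8 -0.8  0.3]
clock: 23.5
position: [0.5052, 0.0129, 0.0474]
tool_rot: [-3.141, 0.0, 3.048]
force: [-1.2, -2.2, 5.2]
grip_width: 0.0135
finger_force: 27.8
clock 23.5 pos [0.5052 0.0129 0.0474] rot [-1.7999e+02  1.0000e-02  1.7464e+02] q7 1.5 F [-1.15 -2.19  5.18] M [-0.397  0.217  0.053]
turn tool deg [-0.01  0.01 -0.36] shift after turn mm [ 0.1 -0.5 -0.6] before turn [ 0.1 -0.5 -0.6]
```

```bash
c='import sys;from h import *;o=observe();print(np.round(o["position"],4),np.round(o["force"],2))'; python3 -m creep '[[[1,0,-0.0004,-0.0003,0,0,0],[1,0,0,0,0,0,0],[1,0,0,0,0,0,0]]]' >/dev/null; python3 -c "$c";python3 -m creep '[[[1,0.0005,0,0,0,0,0],[1,0.0005,0,0,0,0,0]]]' >/dev/null; python3 -c "$c";python3 -m creep '[[[1,0.0005,0,0,0,0,0]]]' >/dev/null; python3 -c "$c";python3 -m creep '[[[1,0.0005,0,0,0,0,0]]]' >/dev/null; python3 -c "$c";python3 -m creep '[[[1,0.0005,0,0,0,0,0]]]' >/dev/null; python3 -c "$c"; python3 -m creep '[[[1,0,0,0,0,0,0]]]' >/dev/null; python3 -c "$c"
```

```text
[0.5052 0.0129 0.0474] [ 1.66  0.65 -2.44]
[0.5042 0.0129 0.0475] [ 2.93  0.37 -3.61]
[0.5036 0.013  0.0475] [ 3.12 -0.11 -3.48]
[0.5031 0.013  0.0475] [ 2.42 -0.42 -4.15]
[0.5026 0.013  0.0475] [ 3.17 -0.71 -3.06]
[0.5025 0.013  0.0475] [ 1.2  -0.24 -2.74]
```

```bash
c='import sys;from h import *;o=observe();print(np.round(o["position"],4),np.round(o["force"],2))'; python3 -m creep '[[[1,0,0,0.0002,0,0,0],[1,0,0,0,0,0,0]]]' >/dev/null; python3 -c "$c";python3 -m creep '[[[1,0.0005,0,0,0,0,0],[1,0.0005,0,0,0,0,0]]]' >/dev/null; python3 -c "$c";python3 -m creep '[[[1,0.0005,0,0,0,0,0]]]' >/dev/null; python3 -c "$c";python3 -m creep '[[[1,0.0005,0,0,0,0,0]]]' >/dev/null; python3 -c "$c";python3 -m creep '[[[1,0.0005,0,0,0,0,0]]]' >/dev/null; python3 -c "$c"; python3 -m creep '[[[1,0.0005,0,0,0,0,0]]]' >/dev/null; python3 -c "$c"
```

```text
[0.5025 0.013  0.0474] [-0.48 -0.4   2.66]
[0.502  0.0131 0.0474] [ 3.48 -0.35 -0.54]
[0.5014 0.0132 0.0474] [ 4.16 -0.54  0.25]
[0.5008 0.0133 0.0474] [ 3.57 -0.18  0.77]
[0.5003 0.0133 0.0474] [ 4.04 -1.67  1.3 ]
[0.4998 0.0133 0.0474] [ 3.69 -1.06  1.76]
```

The pull now reads about 3.8 N while sliding. One longer steady pull, with the vertical load taken off, will confirm it.

```bash
c='import sys;from h import *;o=observe();print(np.round(o["position"],4),np.round(o["force"],2))'; python3 -m creep '[[[1,0.0005,0,-0.0001,0,0,0],[1,0.0005,0,0,0,0,0]]]' >/dev/null; python3 -c "$c";python3 -m creep '[[[1,0.0005,0,0,0,0,0],[1,0.0005,0,0,0,0,0]]]' >/dev/null; python3 -c "$c";python3 -m creep '[[[1,0.0005,0,0,0,0,0],[1,0.0005,0,0,0,0,0]]]' >/dev/null; python3 -c "$c";python3 -m creep '[[[1,0.0005,0,0,0,0,0],[1,0.0005,0,0,0,0,0]]]' >/dev/null; python3 -c "$c";python3 -m creep '[[[1,0.0005,0,0,0,0,0],[1,0.0005,0,0,0,0,0]]]' >/dev/null; python3 -c "$c"
python3 -m creep '[[[1,0,0,0,0,0,0],[-1,0,0,0,0,0,0],[-1,0,0,0,0,0,0],[-1,0,0,0,0,0,0],[-1,0,0,0,0,0,0],[-1,0,0,0,0,0,0]]]' >/dev/null; python3 -c "$c"; python3 -c 'from h import *
F=[]
for i in range(4): grab_frame("side"); F.append(observe()["force"])
print(np.round(np.mean(F,0),2))'
```

```text
[0.4985 0.0134 0.0474] [ 4.06 -0.03  0.1 ]
[0.4976 0.0135 0.0474] [ 3.66 -0.55 -0.12]
[0.4966 0.0136 0.0474] [ 3.39 -0.7  -0.16]
[0.4956 0.0137 0.0474] [ 3.55 -0.17 -0.98]
[0.4946 0.0138 0.0474] [ 3.47 -0.63  0.37]
[0.4945 0.0138 0.0474] [-0.27  0.86  0.55]
[-0.26  0.06 -0.71]
```

```bash
python3 -m creep '[[[-1,0,0,-0.01,0,0,0],[-1,0,0,-0.03,0,0,0],[-1,0,0,-0.04,0,0,0],[-1,0,0,-0.04,0,0,0],[-1,0,0,-0.04,0,0,0],[-1,0,0,-0.03,0,0,0],[-1,0.02,0.01,0,0,0,0],[-1,0.02,0.03,0,0,0,0],[-1,0.01,0.04,0,0,0,0],[-1,0,0.04,0,0,0,0]]]'; python3 -m creep '[[[-1,0,0.05,0,0,0,0],[-1,0,0.05,0,0,0,0],[-1,0,0.03,0,0,0,0],[-1,0,0,0,0,0,0],[-1,0,0,0,0,0,0]]]'; python3 l2.py f6
python3 - <<'E'
from h import *
D=np.load("f6.npz")
s,t=({k[1:]:D[k] for k in D.files if k[0]==a} for a in "st")
o=np.zeros((480,800,3),np.uint8)
o[:,:400]=cv2.resize(s["image"][160:256,240:320],(400,480),interpolation=cv2.INTER_CUBIC)
o[:,400:]=cv2.resize(t["image"][150:246,225:305],(400,480),interpolation=cv2.INTER_CUBIC)
cv2.imwrite("pics/c6.png",o[:,:,::-1])
E
```

```text
clock: 28.0
position: [0.4549, 0.139, 0.2385]
tool_rot: [3.141, 0.001, 3.048]
force: [0.9, 0.1, 0.5]
grip_width: 0.085
finger_force: 0.0
clock: 28.5
position: [0.4679, 0.2673, 0.2377]
tool_rot: [-3.141, -0.0, 3.049]
force: [-0.0, -1.1, -0.1]
grip_width: 0.0852
finger_force: 0.0
```

View pics/c6.png

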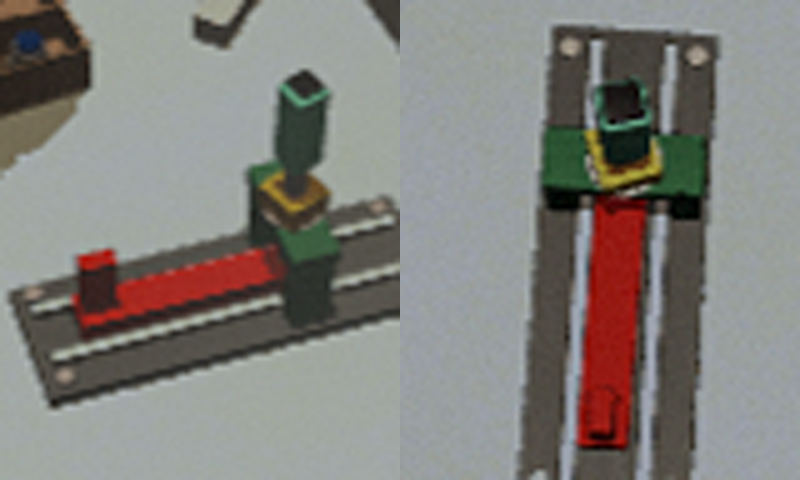

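The driver stands upright in the head (about (300,120) in the left crop). The block lies in the channel with its body under the bridge, and the robot is clear.

```bash
python3 -c 'from workcell import *; print(job_done())'
```

```text
the job is handed in; nothing more can be done
None
```

Job handed in at about 28.6 s of robot time: the block pulled steadily at about 3.7 N over the last 8 mm, and it is left nipped at an estimated 4.5 N with the driver standing upright in the screw and the robot clear.

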